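# Set the sprung tweezers to the scribed width and hold them there

### The arm

A 6-joint arm with a two-finger parallel gripper is mounted at the origin on a cart in front of the work surface, level with it; the furniture and walls round the work are solid. World frame = base frame: x ahead of the robot, y to its left, z up, the work surface at z = 0. Lengths are in m, angles in rad, forces in N, time in s.
With the tool pointing down it reaches from about 0.375 to 0.9 m from the base axis. Payload 3.1 kg.
Tool frame: the origin (TCP) lies at the very end of the fingers, on their centre line; the grasp point (between the pads) lies 19 mm behind it; x points along the fingers, y is the direction in which the jaws open and shut, and the axes are right-handed (so a half turn about x gives the same grasp; the last joint's range is limited). The gripper opens to 85 mm and grips with 20 to 120 N. Pads are 22 mm wide; open, the fingers measure 114 mm over their backs; the gripper's body (76 mm by 85 mm) begins 54 mm behind the grasp point. The pads swing forward as they close: fully open they stand 13 mm farther back than shut.
Start: joints at [-1.49, 0.527, 1.433, -0, 1.181, -0.178], TCP at [0.16, -0.604, 0.231] pointing down, gripper open.
Joint ranges: [-3.08, 3.08], [-0.75, 2.2], [0.22, 2.44], [-1.43, 4.57], [0, 2.65], [-2.85, 2.85]. Speed limits (rad/s): [2.79, 2.79, 3.14, 3.14, 3.14, 3.14].

### API

Orientations are given as a rotation vector (axis times angle).
In Python, from rig import telemetry, viewer, ticket gives the robot as it stands.
- The arm moves only by the tool drive_tool, never from a script. Its argument "series" is a list of rows, each a list of 5 numbers: the opening, from 0 (shut) to 1 (fully open), then the shift along the world's x, y, z in mm, then the turn about the world's z in degrees. A call has 1 to 5 rows; each row shifts and turns the commanded pose from where the row before left it; what a row does not reach is not made up. A row lasts 1/8 s, in which the tool goes at most 62.5 mm and 10.7 degrees, less where a joint would pass 70% of its speed; a pose out of reach is approached as far as the arm can. A call is refused whole if a number of a shift passes 62.5 or a number of a turn 10.7, either way. A call with a gripper value outside its range is refused whole. The fingers move at their own pace and stop on an object; "newtons" is the grip in N (left out, the last holds). Time passes only in rows, so rows that do not move let the fingers close. It gives the time, the measured TCP pose, the force and the opening at its end, in the units of the state.
- telemetry.observe(): the state, without advancing time (a new reading comes with each control period).
- viewer.capture(name): name is "scene" or "top" or "wrist"; returns a dict with "frame" (420x560x3 uint8, red, green, blue), "z_map" (420x560 float32, m along the optical axis (not along the pixel's ray), 0 where there is no reading), "K" (3x3 intrinsics, pixels), "view" (4x4, takes a point from world to camera coordinates); the wrist camera has in their place "hand_eye" (4x4, takes a point from camera to tool coordinates, whose origin is the TCP and whose axes are the tool frame's). Camera axes: x right, y up, looking along -z (the intrinsics and any distortion apply to the point x, -y, -z); pixel columns grow to the right and rows downward; lengths in m; the calibration is good to about 2 mm. A picture is of the moment at which its call begins: read the wrist's pose just before it.
- ticket.finish_job(): hands the job in, once; it reports no verdict.
The state is a dict: "clock": time; "joint_pos": joint angles; "qvel": joint speeds; "effort": joint torques, N m; "ee_pos": TCP position; "ee_rot": TCP orientation; "force": force on the tool from outside, world axes, zero at the start; "ft_torque": the same for the moment, N m; "width": finger opening in m.
Only numpy, scipy, OpenCV 4.12 (cv2) and the standard library are available. Lean on these libraries where they do the work, as an engineer would, in place of code of your own. Each camera call takes 0.05 s, during which the arm holds its last target. There are 200 camera calls.

### The job

The lid of the small tool case has been left half open: fold it up until it stands upright - not right over, the oil bottle stands behind it - so that you can lift out the bent-nose sprung tweezers. Squeeze them until their points are as far apart as the two lines scribed on the brass plate, with one point over each line, just clear of the brass without touching it, and leave everything else on the bench where it is. Finish while still holding the tweezers steady at that gap: I will slide the locking ring up myself, so do not put them down or let go.

Things in the scene. Friction and masses are not known exactly. Their poses are not given: they have to be found in the camera images.
- case: Dark wooden tool case with brass corners, fixed to the bench, 140 (own x) x 230 (own y) x 46 mm, walls 7 mm. Origin under its centre, z up. Its own -x side is the front, facing the robot; the lid is hinged along the +x top edge. A raised bed with two punches fixed on it, up to 38 mm above the bench, fills own x from 29 to 63 mm. The tweezers lie in the front part.
- case_floor (a point): Centre of the inner floor of the case, 7 mm above the bench, axes as the case. The tweezers lie along y near x = -20 mm, points to -y, on two saddles 8 mm thick at y = +80 and y = -50 mm, whose cheeks stand 42 mm above the bench and reach 11 and 22 mm to each side of the tweezers' mid line. The saddles are open at the top: lift straight up.
- lid (a joint): Hinge of the lid in rad: 0 shut, 1.57 upright, 2.4 thrown right back. Stiff: the lid stays where it is left (about 0.22 N m of friction, lid 160 g). It starts between 0.8 and 1.05. Panel 140 mm from hinge to free edge, 230 mm wide, 8 mm thick, flat on the inside.
- lid_hinge (a point): Middle of the lid's hinge line, on the case's far top edge, 46 mm above the bench; z up, the hinge line runs along its y axis, x points away from the robot's side of the case.
- lid_edge (a point): Middle of the free edge of the lid, on its inner face, 140 mm from the hinge.
- tweezers_grip (a point): Midway between the two blades of the steel tweezers at the serrated finger grips (from 14 mm behind to 15 mm ahead), half-way up the blades: squeeze here. x points along the tweezers to the points, y across the blades (the way they close), z up as they lie on their side, 36 mm above the bench. Width over the blades here 24 mm when open; blades 12 mm high, 2.2 mm thick.
- tweezers: The tweezers: 177 mm long, 42 g, a rectangular locking ring parked near the head. Origin on the mid line, 25 mm behind the finger grips, 92 mm ahead of the head end; same axes. The blades are hinged 70 mm behind the origin, 6 mm apart, and sprung open: 1.7 N per blade at the grips when open, 10 N when the points nearly meet. The points close 1.64 mm for each mm that the fingers close at the grips.
- tip_a (a point): Point of one blade (its centre line): 60 mm ahead of the finger grips and 25.5 mm lower, the nose being bent down 45 degrees from 35 mm ahead on. The points are 32 mm apart when open. In the case tip_a is the one nearer the lid.
- tip_b (a point): Point of the other blade; in the case the one nearer the front. The tip gap is the distance between tip_a and tip_b.
- block: Wooden engraver's block 90 (own x) x 76 (own y) x 18 mm, fixed to the bench, with a brass plate 74 x 60 x 3 mm pinned on it (its top 21 mm above the bench). Origin under its centre, z up. Both scribed lines run along own y.
- line_a (a point): Middle of the first scribed line (the one nearer the robot), on the top of the brass; the line is 1.2 mm wide and 44 mm long, along this point's y axis; z up.
- line_b (a point): Middle of the second scribed line, parallel to the first and 10 to 18 mm from it towards the block's +x, differing each time; same axes.
- oil_bottle: Loose amber oil bottle, 39 mm across, 80 mm high, standing behind the lid: the lid would push it if thrown back. Origin under its centre. To be left alone.
- loupe: Loose black loupe, 41 mm across, 34 mm high, on the bench. Origin under its centre. To be left alone.
- cork_block: Loose cork block 57 x 77 x 32 mm. Origin under its centre. To be left alone.
- graver_near: Graver with a wooden handle, 44 x 121 x 40 mm, lying to the right of the block, fixed to the bench. Origin under its centre. To be left alone.
Not all that is in view belongs to the job. Of the things like the block, leave any that is purple; of the rest the larger one is meant.

How it is judged:
On the way, in this order (a step that is already met when the one before it is completed fails the run):
1. the lid stands upright (within about 10 degrees) and stays there by itself (value of joint lid between 1.4 and 1.74 rad and contact force between lid and anything else below 0.2 N), for 0.3 s.
2. the tweezers are lifted out of the case in the fingers (height (world z) of tweezers_grip above 0.075 m and contact force between tweezers and the fingers above 0.5 N and contact force between tweezers and case below 0.2 N), for 0.2 s.
At the end, for the whole second after the job is handed in: Each point of the tweezers is within 2 mm, sideways, of its own scribed line (one point over each line, anywhere along the middle 40 mm), 0.5 to 12 mm above the brass; the tweezers are held still by the fingers alone, touching neither block nor case; the lid stands upright (80 to 100 degrees) (((x of tip_a in the frame of line_a between -0.002 and 0.002 m and y of tip_a in the frame of line_a between -0.02 and 0.02 m and z of tip_a in the frame of line_a between 0.0005 and 0.012 m and x of tip_b in the frame of line_b between -0.002 and 0.002 m and y of tip_b in the frame of line_b between -0.02 and 0.02 m and z of tip_b in the frame of line_b between 0.0005 and 0.012 m) or (x of tip_b in the frame of line_a between -0.002 and 0.002 m and y of tip_b in the frame of line_a between -0.02 and 0.02 m and z of tip_b in the frame of line_a between 0.0005 and 0.012 m and x of tip_a in the frame of line_b between -0.002 and 0.002 m and y of tip_a in the frame of line_b between -0.02 and 0.02 m and z of tip_a in the frame of line_b between 0.0005 and 0.012 m)) and contact force between tweezers and the fingers above 0.5 N and contact force between tweezers and block below 0.2 N and contact force between tweezers and case below 0.2 N and value of joint lid between 1.4 and 1.74 rad and linear speed of tweezers below 0.02 m/s); the arm keeps its last pose, push and grip.
It fails at once if a bystander (oil bottle, loupe, cork block) is pushed more than 15 mm from its place (distance of any of oil_bottle, loupe, cork_block from where it was at the start of the episode above 0.015 m).
It fails at once if the tweezers are pressed on the brass plate or its block with more than 6 N (contact force between tweezers and block above 6 N).
It also fails if it takes over 53 s, if anything falls off the work surface, if the arm or the gripper's body presses on something with over 40 N, if the wrist force passes 120 N, or if a joint passes its speed limit or range.

## Working session

There is one attempt and no reset: what is moved stays moved. The work goes in short steps, Python scripts to look and compute and a tool call to move; the robot and the scene stay as the last step left them, time stands still between calls to the robot, and variables do not carry over. Pictures are saved under pics/ and viewed, about 8 in all and at most 12, crops included, and the job is handed in when it is done.

Besides the shell and the picture viewer there is one more tool, called as name([rows], argument=value, ...), one row to a line, values as JSON. drive_tool: Moves the arm, as the interface text tells. Its arguments: {"type":"object","properties":{"series":{"type":"array","items":{"type":"array","items":{"type":"number"}}},"newtons":{"type":"number"}},"required":["series"]}

```bash
ls; mkdir -p pics; cat > h.py <<'E'
import numpy as np, cv2
from scipy.spatial.transform import Rotation as R
from rig import telemetry, viewer, ticket
def cap(n):
    s=telemetry.observe(); c=viewer.capture(n)
    if n=="wrist":
        T=np.eye(4);T[:3,:3]=R.from_rotvec(s["ee_rot"]).as_matrix();T[:3,3]=s["ee_pos"]
        c["c2w"]=T@np.array(c["hand_eye"])
    else: c["c2w"]=np.linalg.inv(c["view"])
    return c
def rays(c,uv):
    uv=np.atleast_2d(uv).astype(float); p=np.c_[uv,np.ones(len(uv))]@np.linalg.inv(c["K"]).T
    d=p*[1,-1,-1]; return c["c2w"][:3,3], d@c["c2w"][:3,:3].T
def onz(c,uv,z):
    o,d=rays(c,uv); return o+d*((z-o[2])/d[:,2])[:,None]
def cloud(c):
    h,w=c["z_map"].shape; u,v=np.meshgrid(np.arange(w),np.arange(h))
    o,d=rays(c,np.c_[u.ravel(),v.ravel()]); return (o+d*c["z_map"].ravel()[:,None]).reshape(h,w,3)
def proj(c,P):
    q=(np.atleast_2d(P)-c["c2w"][:3,3])@c["c2w"][:3,:3]*[1,-1,-1]; q=q@np.array(c["K"]).T; return q[:,:2]/q[:,2:]
def save(c,n,box=None,k=1):
    f=c["frame"][...,::-1]
    if box: f=f[box[1]:box[3],box[0]:box[2]]
    cv2.imwrite("pics/"+n+".png",cv2.resize(f,None,fx=k,fy=k,interpolation=cv2.INTER_CUBIC))
E
python3 - <<'E'
from h import *
import pickle
s=telemetry.observe();print(s)
a=cap("scene");b=cap("top");pickle.dump((a,b),open("a.pkl","wb"))
print({k:(v if k not in("frame","z_map") else v.shape) for k,v in b.items()})
save(a,"scene",k=1.4);save(b,"top",k=1.4)
E
```

```text
pics
{'clock': 0.0, 'joint_pos': array([-1.49049960e+00,  5.28502637e-01,  1.43391762e+00, -1.52302523e-05,
        1.18139919e+00, -1.78477861e-01]), 'qvel': array([ 1.19331293e-03, -8.39542070e-04,  2.65960585e-04, -1.42070953e-03,
       -6.33030919e-05,  3.56623196e-05]), 'effort': array([ 6.75812171e-04, -4.42349160e+01, -1.78025472e+01, -1.77616566e-04,
        8.52963596e-03, -8.99162046e-06]), 'ee_pos': array([ 0.15991362, -0.60344425,  0.23030635]), 'ee_rot': array([ 2.0844935 ,  0.27355354, -2.08429339]), 'force': array([-0.3315964 ,  0.22175324, -0.57017247]), 'ft_torque': array([0.0633407 , 0.03941128, 0.01668555]), 'width': 0.08548265054955986}
{'frame': (420, 560, 3), 'z_map': (420, 560), 'K': array([[468.64350649,   0.        , 280.37943831],
       [  0.        , 468.64350649, 209.98669106],
       [  0.        ,   0.        ,   1.        ]]), 'view': array([[ 0.00744056, -0.99992565,  0.00966133, -0.05962491],
       [ 0.98021724,  0.0092042 ,  0.19771052, -0.55247604],
       [-0.19778474,  0.00799912,  0.98021284, -1.06385024],
       [ 0.        ,  0.        ,  0.        ,  1.        ]]), 'c2w': array([[ 0.00744056,  0.98021724, -0.19778474,  0.33157683],
       [-0.99992565,  0.0092042 ,  0.00799912, -0.04602551],
       [ 0.00966133,  0.19771052,  0.98021284,  1.15260604],
       [ 0.        ,  0.        ,  0.        ,  1.        ]])}
```

View pics/scene.png

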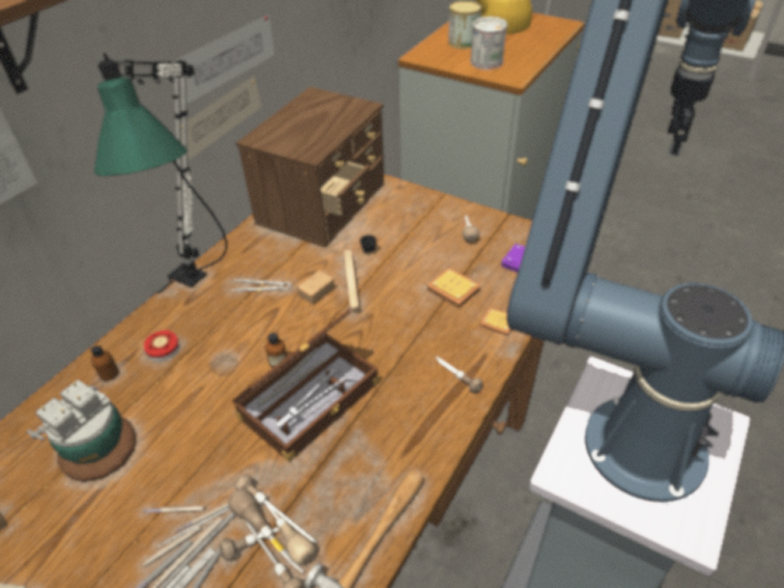

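View pics/top.png

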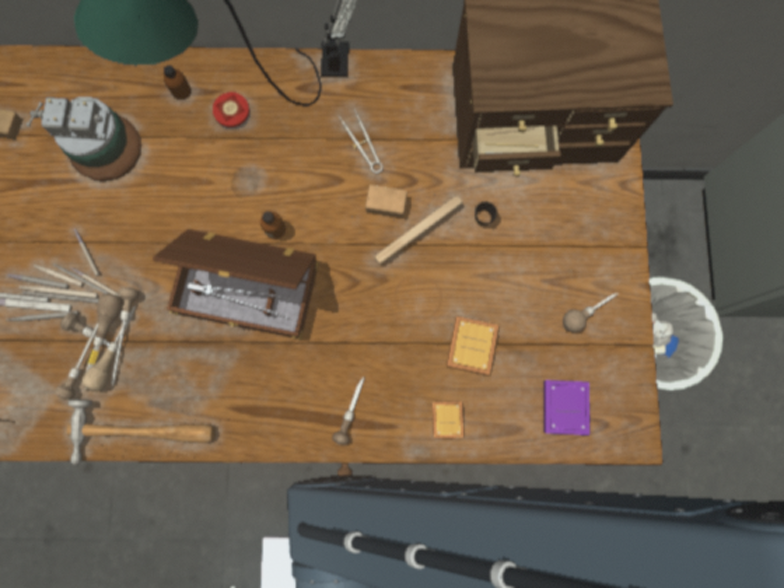

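Scene/top show the case at top px ≈(245,285)/1.4 with the lid tilted over it. The larger plain block is at (473,345)/1.4, with lines roughly along world y; the purple and small blocks are decoys. The bottle is at (272,222)/1.4.

```bash
python3 - <<'E'
from h import *
import pickle
a,b=pickle.load(open("a.pkl","rb"))
s=telemetry.observe(); print("R",R.from_rotvec(s["ee_rot"]).as_matrix().round(3))
P=cloud(b); hsv=cv2.cvtColor(b["frame"],cv2.COLOR_RGB2HSV)
np.set_printoptions(precision=4,suppress=True)
print("bench z",np.median(P[280:320,60:100,2]))
# block: height mask near (338,246)
m=np.zeros(P.shape[:2],np.uint8); m[220:275,310:365]=1
m&=(P[...,2]>0.012).astype(np.uint8)
c=max(cv2.findContours(m,cv2.RETR_EXTERNAL,cv2.CHAIN_APPROX_NONE)[0],key=cv2.contourArea)
q=onz(b,c[:,0],0.018)[:,:2]; r=cv2.minAreaRect((q*1000).astype(np.float32));print("block rect",r)
print("brass z",np.median(P[240:252,332:345,2]))
# heights on case: lid plane
lid=P[172:196,130:215].reshape(-1,3); lid=lid[lid[:,2]>0.055]
cc=lid.mean(0)
for _ in range(3):
    cc=lid.mean(0); n=np.linalg.svd(lid-cc,full_matrices=False)[2][2]; n*=np.sign(n[2]); lid=lid[abs((lid-cc)@n)<0.004]
print("lid n",n,"c",cc,"tilt",np.arctan2(np.hypot(*n[:2]),n[2]),"yaw of n",np.degrees(np.arctan2(n[1],n[0])),len(lid))
for uv in [(183,165),(113,183),(225,182),(222,200),(118,222),(219,237),(135,163),(123,190),(213,211)]:
    print(uv,P[uv[1],uv[0]])
print("bottle",P[150:168,186:204][P[150:168,186:204,2]>0.06].mean(0))
save(b,"case",(105,155,235,245),6)
E
```

```text
R [[-0.     0.256 -0.967]
 [ 0.002 -0.967 -0.256]
 [-1.    -0.002 -0.   ]]
bench z 0.0006981386283468893
block rect ((472.91290283203125, -194.87205505371094), (76.23693084716797, 90.37141418457031), 78.45355987548828)
brass z 0.02118417803653716
lid n [ 0.8134 -0.1449  0.5634] c [0.6003 0.1931 0.1149] tilt 0.9722826593029741 yaw of n -10.102181254809471 357
(183, 165) [ 0.6796  0.1945 -0.002 ]
(113, 183) [0.5878 0.3101 0.1623]
(225, 182) [0.6205 0.0792 0.056 ]
(222, 200) [0.5808 0.0876 0.0342]
(118, 222) [ 0.5303  0.3492 -0.0026]
(219, 237) [0.4944 0.0961 0.0002]
(135, 163) [0.6659 0.299  0.0561]
(123, 190) [0.6116 0.3417 0.0008]
(213, 211) [0.5583 0.1122 0.0083]
bottle [0.6722 0.1537 0.1044]
```

View pics/case.png

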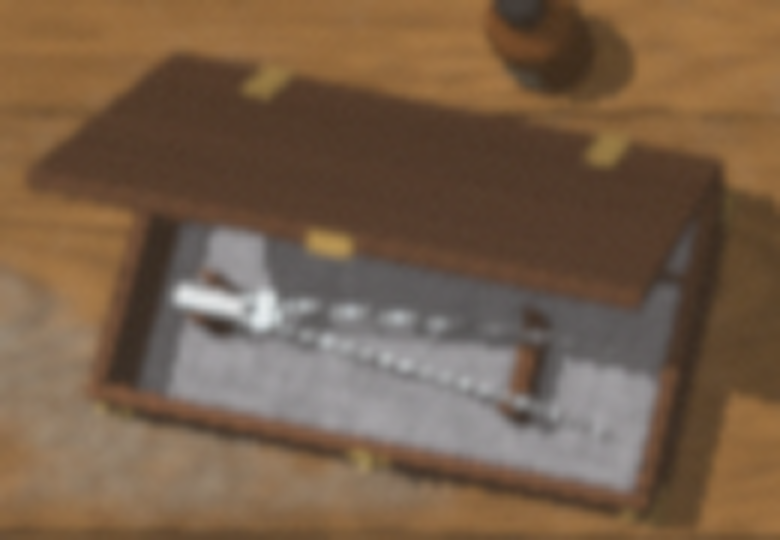

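Top crop: lid tilt 0.97 rad, free edge around px (35–640,190–300) of the crop. Tweezers have head at left (175,295), points at right (~610,435), and mid-line roughly along case y. Heading to the pushing side of the lid by way of the block, for a wrist look at the lines.

drive_tool([
  [0,34,50,0,9],
  [0,34,50,0,9],
  [0,34,50,0,9],
  [0,34,50,0,9],
  [0,34,50,0,9],
], newtons=20)

```text
clock: 0.72
ee_pos: [0.3307, -0.3524, 0.2311]
ee_rot: [1.583, 0.916, -1.582]
force: [0.1, -0.9, -0.7]
width: 0.0003
```

drive_tool([
  [0,34,50,0,9],
  [0,34,50,0,10],
  [0,34,50,0,0],
  [0,0,0,0,0],
])

```text
clock: 1.23
ee_pos: [0.4331, -0.2002, 0.231]
ee_rot: [1.347, 1.116, -1.346]
force: [0.1, -1.4, 0.8]
width: 0.0004
```

```bash
python3 - <<'E'
from h import *
import pickle
np.set_printoptions(precision=4,suppress=True)
s=telemetry.observe(); print(s["clock"],s["ee_pos"],s["force"],s["width"],R.from_rotvec(s["ee_rot"]).as_matrix())
c=cap("wrist");pickle.dump(c,open("w1.pkl","wb"));print(c["c2w"],c["K"][0,0])
print(proj(c,[[.473,-.195,.021]]))
save(c,"w1",k=1.4)
E
```

```text
1.225 [ 0.4331 -0.2002  0.231 ] [ 0.0703 -1.3981  0.7554] 0.00042374999117720624 [[-0.0006  0.9824 -0.1867]
 [ 0.0014 -0.1867 -0.9824]
 [-1.     -0.0009 -0.0013]]
[[ 0.9824  0.1784  0.0557  0.4466]
 [-0.1869  0.9385  0.2903 -0.1266]
 [-0.0005 -0.2956  0.9553  0.3738]
 [ 0.      0.      0.      1.    ]] 296.91165894723275
[[311.6868 171.6634]]
```

View pics/w1.png

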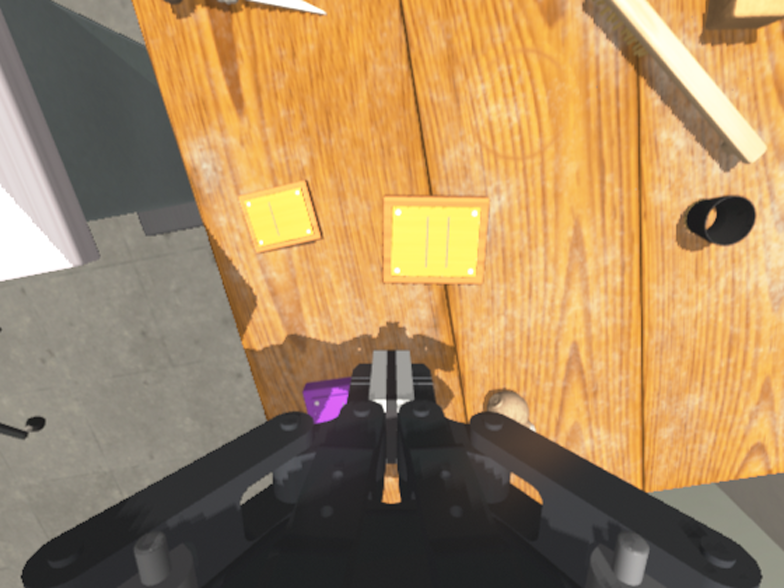

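Wrist view: the block is centred at (435,240)/1.4 with two lines at x≈427 and 448. Going to the lid.

drive_tool([
  [0,8,60,0,0],
  [0,8,60,0,0],
  [0,8,60,0,0],
  [0,8,60,0,0],
  [0,8,60,0,0],
])

```text
clock: 1.9
ee_pos: [0.4725, 0.0958, 0.2313]
ee_rot: [1.353, 1.108, -1.353]
force: [0.8, -0.6, 0.3]
width: -0.0001
```

drive_tool([
  [0,8,60,0,0],
  [0,9,58,0,0],
  [0,0,0,-50,0],
  [0,0,0,-50,0],
  [0,0,0,0,0],
])

```text
clock: 2.52
ee_pos: [0.4865, 0.2118, 0.1279]
ee_rot: [1.346, 1.114, -1.361]
force: [0.4, -0.4, 0.3]
width: -0.0001
```

```bash
cat > lines.py <<'E'
from h import *
def lines(c,z=0.021,guess=(.473,-.195),dbg=False):
    "scribed lines: dark in brass. returns yaw of line dir and midpoints"
    f=c["frame"].astype(int); hsv=cv2.cvtColor(c["frame"],cv2.COLOR_RGB2HSV)
    # rectify brass to 0.2 mm grid about guess, along yaw, in world axes
    g=np.arange(-0.05,0.05,0.0002); X,Y=np.meshgrid(g,g,indexing="ij")
    W=np.stack([X+guess[0],Y+guess[1],0*X+z],-1).reshape(-1,3)
    m=proj(c,W).astype(np.float32).reshape(len(g),len(g),2)
    return g,cv2.remap(c["frame"],m[...,0],m[...,1],cv2.INTER_LINEAR)
def measure(c,z=0.021,guess=(.473,-.195)):
    g,im=lines(c,z,guess); gray=im.astype(float).mean(-1); hsv=cv2.cvtColor(im,cv2.COLOR_RGB2HSV)
    br=((hsv[...,0]>18)&(hsv[...,0]<32)&(hsv[...,1]>120)&(hsv[...,2]>150)).astype(np.uint8)
    br=cv2.morphologyEx(br,cv2.MORPH_OPEN,np.ones((5,5)));br=cv2.morphologyEx(br,cv2.MORPH_CLOSE,np.ones((25,25)))
    n,l,st,ce=cv2.connectedComponentsWithStats(br); k=1+np.argmax(st[1:,4])
    cn=cv2.findContours((l==k).astype(np.uint8),cv2.RETR_EXTERNAL,cv2.CHAIN_APPROX_NONE)[0][0]
    r=cv2.minAreaRect(cn); ctr=np.array([r[0][1],r[0][0]])*0.0002-0.05+guess
    best=None
    for yaw in np.radians(np.arange(-18,-5,0.25)):
        t=np.arange(-0.030,0.030,0.0002); s=np.arange(-0.016,0.016,0.0005); T,S=np.meshgrid(t,s,indexing="ij")
        ex=np.array([np.cos(yaw),np.sin(yaw)]); ey=np.array([-ex[1],ex[0]])
        p=ctr+T[...,None]*ex+S[...,None]*ey; ij=(p-guess+0.05)/0.0002
        prof=cv2.remap(gray.astype(np.float32),ij[...,1].astype(np.float32),ij[...,0].astype(np.float32),1).mean(1)
        d=cv2.GaussianBlur(prof,(1,101),0).ravel()-prof.ravel(); 
        if best is None or d.max()>best[0]: best=(d.max(),yaw,t,d,ex,ey)
    _,yaw,t,d,ex,ey=best; pk=[i for i in range(5,len(t)-5) if d[i]==d[i-5:i+6].max()]
    pk=sorted(sorted(pk,key=lambda i:-d[i])[:2]); pos=[]
    for i in pk:
        w=np.clip(d[i-6:i+7],0,None); pos.append((t[i-6:i+7]*w).sum()/w.sum())
    return dict(yaw=np.degrees(yaw),rect=(ctr,np.array(r[1])*0.2),gap=(pos[1]-pos[0])*1e3,a=ctr+pos[0]*ex,b=ctr+pos[1]*ex,str=d[pk])
E
python3 - <<'E'
from lines import *
import pickle
np.set_printoptions(precision=4,suppress=True)
print(measure(pickle.load(open("w1.pkl","rb"))))
print(measure(pickle.load(open("a.pkl","rb"))[1]))
c=cap("top"); c2=cap("wrist"); pickle.dump((c,c2),open("l1.pkl","wb")); s=telemetry.observe();print(s["ee_pos"],s["force"])
v=np.vstack([c["frame"][130:250,90:250],]); 
save(c2,"w2",k=1.2)
E
```

```text
{'yaw': np.float64(-11.5), 'rect': (array([ 0.4704, -0.1946]), array([71.9484, 87.3376])), 'gap': np.float64(17.698339775854656), 'a': array([ 0.4646, -0.1935]), 'b': array([ 0.4819, -0.197 ]), 'str': array([1.1838, 1.5349], dtype=float32)}
{'yaw': np.float64(-12.25), 'rect': (array([ 0.4719, -0.1949]), array([58.8741, 73.1513])), 'gap': np.float64(17.788964805545326), 'a': array([ 0.4654, -0.1935]), 'b': array([ 0.4828, -0.1973]), 'str': array([3.3981, 3.1691], dtype=float32)}
[0.49   0.2127 0.1318] [0.3194 0.3271 0.1214]
```

View pics/w2.png

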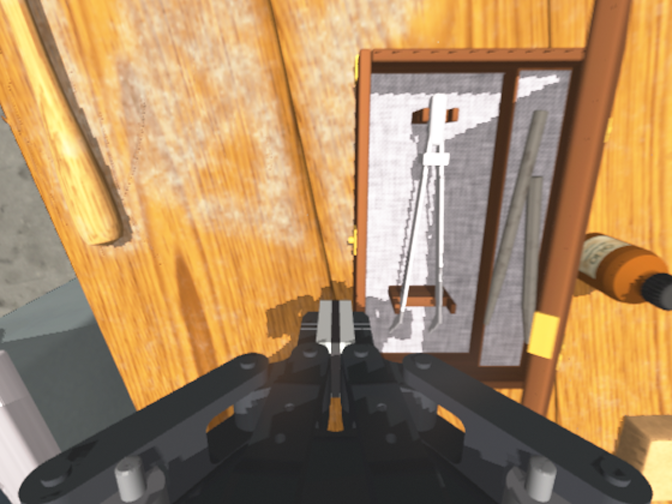

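Wrist view: the case lies inline with the gripper. Tweezers at px (430,100)→(400–435,325)/1.2, lid edge on the right. Pushing the lid along case +x.

drive_tool([
  [0,24.5,-4.8,0,0],
  [0,24.5,-4.8,0,0],
  [0,24.5,-4.8,0,0],
  [0,20,-4,0,0],
  [0,15,-3,0,0],
])

```text
clock: 3.25
ee_pos: [0.6023, 0.1915, 0.1449]
ee_rot: [1.359, 1.101, -1.34]
force: [-12.2, -6.3, 51.5]
width: 0.0002
```

drive_tool([
  [0,8,-1.5,0,0],
  [0,0,0,0,0],
])

```text
clock: 3.5
ee_pos: [0.6166, 0.1888, 0.1466]
ee_rot: [1.367, 1.09, -1.328]
force: [-2.9, -7.8, 40.3]
width: 0.0001
```

```bash
cat > lid.py <<'E'
from h import *
def lidpts(c):
    P=cloud(c).reshape(-1,3); ex=np.array([np.cos(np.radians(-11)),np.sin(np.radians(-11))]); ey=np.array([-ex[1],ex[0]])
    q=np.c_[(P[:,:2]-[.6365,.19])@ex,(P[:,:2]-[.6365,.19])@ey,P[:,2]]
    return q[(q[:,0]>-.1)&(q[:,0]<.06)&(abs(q[:,1])<.112)&(q[:,2]>.07)&(q[:,2]<.2)]
E
python3 - <<'E'
from lid import *
np.set_printoptions(precision=4,suppress=True)
s=telemetry.observe();print(s["clock"],s["ee_pos"],s["force"])
for n in("top","scene"):
    q=lidpts(cap(n))
    for lo in (-.11,-.08,-.05,-.02,.02,.05,.08):
        k=q[(q[:,1]>lo)&(q[:,1]<lo+.03)]
        if len(k): print(n,lo,len(k),"topz",np.percentile(k[:,2],95),"x by z",[(round(z,3),np.round(np.median(k[(abs(k[:,2]-z)<.01),0]),4),(abs(k[:,2]-z)<.01).sum()) for z in (.08,.11,.14,.17,.19)])
E
```

```text
3.5 [0.6166 0.1888 0.1466] [-2.8682 -7.7672 40.3078]
top -0.11 159 topz 0.18761073570895717 x by z [(0.08, np.float64(0.0017), np.int64(16)), (0.11, np.float64(-0.0006), np.int64(18)), (0.14, np.float64(-0.0026), np.int64(18)), (0.17, np.float64(-0.0051), np.int64(26)), (0.19, np.float64(-0.0027), np.int64(51))]
top -0.08 167 topz 0.18740752013772888 x by z [(0.08, np.float64(0.0018), np.int64(19)), (0.11, np.float64(-0.0007), np.int64(18)), (0.14, np.float64(-0.0026), np.int64(20)), (0.17, np.float64(-0.0052), np.int64(25)), (0.19, np.float64(-0.0026), np.int64(56))]
top -0.05 191 topz 0.18767654831110947 x by z [(0.08, np.float64(0.0469), np.int64(48)), (0.11, np.float64(-0.0004), np.int64(18)), (0.14, np.float64(-0.0027), np.int64(21)), (0.17, np.float64(-0.005), np.int64(23)), (0.19, np.float64(-0.0025), np.int64(54))]
top -0.02 150 topz 0.19504540233477632 x by z [(0.08, np.float64(0.0463), np.int64(38)), (0.11, np.float64(-0.0003), np.int64(12)), (0.14, np.float64(-0.0028), np.int64(7)), (0.17, np.float64(-0.0217), np.int64(34)), (0.19, np.float64(-0.028), np.int64(36))]
top 0.
[... 1190 characters left out ...]
4(21)), (0.17, np.float64(-0.0255), np.int64(67)), (0.19, np.float64(-0.0252), np.int64(77))]
scene 0.02 334 topz 0.18546801522539688 x by z [(0.08, np.float64(0.0), np.int64(48)), (0.11, np.float64(-0.0021), np.int64(50)), (0.14, np.float64(-0.0043), np.int64(51)), (0.17, np.float64(-0.0064), np.int64(57)), (0.19, np.float64(-0.0053), np.int64(44))]
scene 0.05 348 topz 0.18568024611911085 x by z [(0.08, np.float64(0.0005), np.int64(47)), (0.11, np.float64(-0.002), np.int64(53)), (0.14, np.float64(-0.0047), np.int64(55)), (0.17, np.float64(-0.0063), np.int64(63)), (0.19, np.float64(-0.005), np.int64(45))]
scene 0.08 370 topz 0.1848940770728927 x by z [(0.08, np.float64(0.0002), np.int64(52)), (0.11, np.float64(-0.0017), np.int64(59)), (0.14, np.float64(-0.0044), np.int64(63)), (0.17, np.float64(-0.0065), np.int64(70)), (0.19, np.float64(-0.0046), np.int64(48))]
  return _methods._mean(a, axis=axis, dtype=dtype,
  ret = ret.dtype.type(ret / rcount)
```

The lid is at ≈1.49 rad (upright within tolerance), but the tool is bearing down on its edge (40 N up). I'll lift off first, then back away.

drive_tool([
  [0,0,0,20,0],
  [0,0,0,20,0],
  [0,0,0,40,0],
])

```text
clock: 3.98
ee_pos: [0.6057, 0.1898, 0.2143]
ee_rot: [1.353, 1.109, -1.351]
force: [0.8, -0.3, -0.7]
width: 0.0001
```

```bash
python3 - <<'E'
from lid import *
s=telemetry.observe();print(s["clock"],s["ee_pos"],s["force"])
for n in("top","scene"):
    q=lidpts(cap(n)); q=q[(q[:,2]>.075)&(q[:,2]<.178)&((q[:,1]>.045)|(q[:,1]<-.055))&(abs(q[:,0])<.015)]
    p=np.polyfit(q[:,2],q[:,0],1); print(n,len(q),"lid",np.pi/2+np.arctan(p[0]))
E
```

```text
3.975 [0.60571645 0.189838   0.21427533] [ 0.78423488 -0.32451807 -0.70367118]
top 214 lid 1.489374092161898
scene 1089 lid 1.4958458645115873
```

Lid at 1.49 rad, free. Now over the tweezers.

drive_tool([
  [0,-32,-6,0,0],
  [0,-31,-5,0,0],
  [0,0,0,0,0],
  [0,0,0,0,0],
])

```text
clock: 4.58
ee_pos: [0.5441, 0.1797, 0.2129]
ee_rot: [1.355, 1.108, -1.348]
force: [-0.0, -0.0, -0.7]
width: -0.0
```

```bash
python3 - <<'E'
from h import *
import pickle
np.set_printoptions(precision=4,suppress=True)
s=telemetry.observe();print(s["clock"],s["ee_pos"],s["force"])
c=cap("wrist");pickle.dump(c,open("w3.pkl","wb"))
save(c,"w3",(180,30,420,250),3)
E
```

```text
4.575 [0.5441 0.1797 0.2129] [-0.0137 -0.0462 -0.6743]
```

View pics/w3.png

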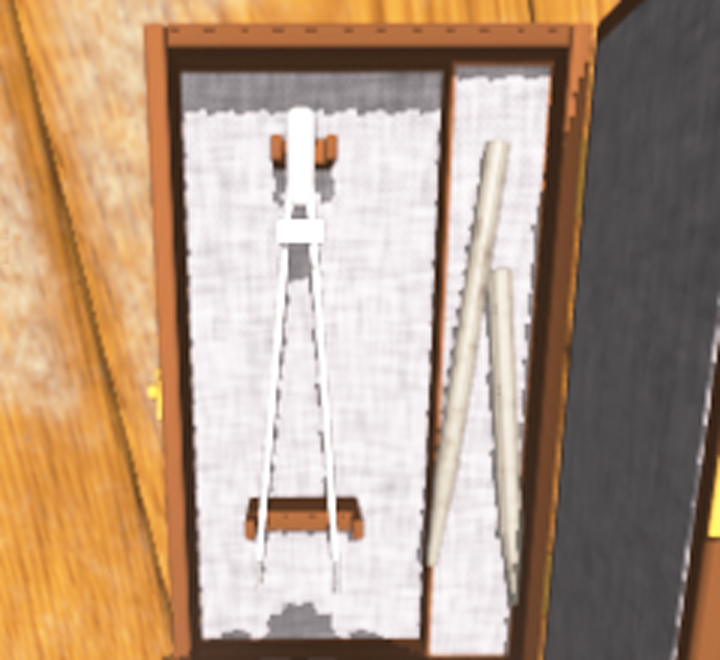

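Wrist view: case seen square on. Tweezers' head at crop (300,108), blades at (263,500) and (333,500), tips at (261,575) and (335,585). The near saddle is just beyond the grips.

```bash
python3 - <<'E'
from h import *
import pickle
np.set_printoptions(precision=4,suppress=True)
c=pickle.load(open("w3.pkl","rb")); P=cloud(c)
f=lambda x,y:np.array([180+x/3,30+y/3])
for n,p,z in [("head",(300,108),.042),("sadL",(263,500),.042),("sadR",(333,500),.042),("ringL",(287,250),.042),("ringR",(316,250),.042),("tipb",(261,575),.0105),("tipa",(335,585),.0105),("cFL",(150,27),.046),("cBL",(583,27),.046),("cFr",(183,650),.046),("saddle2 far",(305,500),.042),("s2near",(305,535),.03),("s1",(305,150),.03)]:
    uv=f(*p).round().astype(int); w=P[uv[1]-2:uv[1]+3,uv[0]-2:uv[0]+3].reshape(-1,3)
    print(n,onz(c,f(*p),z)[0],"depth zmax",w[:,2].max().round(4),"med",np.median(w[:,2]).round(4))
ex=np.array([np.cos(np.radians(-11.3)),np.sin(np.radians(-11.3))]); ey=np.array([-ex[1],ex[0]])
h=onz(c,f(300,108),.042)[0,:2]; q=P.reshape(-1,3); y=(q[:,:2]-h)@ey; x=(q[:,:2]-h)@ex
for lo in np.arange(-.11,-.02,.01):
    k=(y>lo)&(y<lo+.01)&(abs(x)<.03)&(q[:,2]>.032)&(q[:,2]<.06)
    L=k&(x<0);Rr=k&(x>0)
    print(lo.round(3),k.sum(),"xL",np.median(x[L]).round(4),"xR",np.median(x[Rr]).round(4),"mid",((np.median(x[L])+np.median(x[Rr]))/2).round(4),"z",np.percentile(q[k,2],[50,90]))
E
```

```text
head [0.5687 0.299  0.042 ] depth zmax 0.0437 med 0.0402
sadL [0.5303 0.1742 0.042 ] depth zmax 0.043 med 0.0236
sadR [0.5553 0.1692 0.042 ] depth zmax 0.0435 med 0.0226
ringL [0.5561 0.2573 0.042 ] depth zmax 0.0421 med 0.04
ringR [0.5656 0.2555 0.042 ] depth zmax 0.3557 med 0.0284
tipb [0.5203 0.1352 0.0105] depth zmax 0.0318 med 0.0085
tipa [0.5493 0.1249 0.0105] depth zmax 0.0275 med 0.0082
cFL [0.5276 0.3298 0.046 ] depth zmax 0.0472 med 0.0456
cBL [0.659  0.3039 0.046 ] depth zmax 0.0474 med 0.0459
cFr [0.4889 0.1237 0.046 ] depth zmax 0.0473 med 0.0459
saddle2 far [0.5453 0.1712 0.042 ] depth zmax 0.0248 med 0.0153
s2near [0.5422 0.1544 0.03  ] depth zmax 0.0313 med 0.0075
s1 [0.5683 0.2878 0.03  ] depth zmax 0.3557 med 0.0421
-0.11 44 xL -0.0105 xR 0.0098 mid -0.0004 z [0.0422 0.043 ]
-0.1 43 xL -0.0094 xR 0.0087 mid -0.0003 z [0.0419 0.0431]
-0.09 40 xL -0.0092 xR 0.0076 mid -0.0008 z [0.0421 0.0428]
-0.08 44 xL -0.0081 xR 0.0074 mid -0.0004 z [0.0421 0.0431]
-0.07 48 xL -0.007 xR 0.0063 mid -0.0004 z [0.042  0.0429]
-0.06 45 xL -0.006 xR 0.0052 mid -0.0004 z [0.042  0.0429]
-0.05 62 xL -0.0049 xR 0.005 mid 0.0 z [0.0417 0.0451]
-0.04 108 xL -0.0039 xR 0.0035 mid -0.0002 z [0.0446 0.0458]
-0.03 101 xL -0.0029 xR 0.002 mid -0.0004 z [0.0416 0.0428]
```

drive_tool([
  [0.45,2,6.5,-40,-0.5],
  [0.45,0,0,-50,0],
  [0.45,0,0,0,0],
  [0.45,0,0,0,0],
])

```text
clock: 5.12
ee_pos: [0.5461, 0.1866, 0.1224]
ee_rot: [1.359, 1.104, -1.356]
force: [0.2, -0.3, 0.2]
width: 0.0385
```

```bash
python3 - <<'E'
from h import *
import pickle
np.set_printoptions(precision=4,suppress=True)
s=telemetry.observe();print(s["clock"],s["ee_pos"],s["force"],s["width"],R.from_rotvec(s["ee_rot"]).as_matrix())
c=cap("wrist");pickle.dump(c,open("w4.pkl","wb"))
P=cloud(c); yaw=np.radians(-11.3); ex=np.array([np.cos(yaw),np.sin(yaw)]); ey=np.array([-ex[1],ex[0]])
h=s["ee_pos"][:2]; q=P.reshape(-1,3); y=(q[:,:2]-h)@ey; x=(q[:,:2]-h)@ex
for lo in np.arange(-.03,.12,.01):
    k=(y>lo)&(y<lo+.01)&(abs(x)<.03)&(q[:,2]>.036)&(q[:,2]<.05)
    L=k&(x<0);Rr=k&(x>0)
    if L.sum()and Rr.sum():print(lo.round(3),k.sum(),"xL",np.median(x[L]).round(4),"xR",np.median(x[Rr]).round(4),"mid",((np.median(x[L])+np.median(x[Rr]))/2).round(4))
k=(abs(x)<.006)&(q[:,2]>.036)&(q[:,2]<.05); print("head y max",np.sort(y[k])[-10:])
save(c,"w4",k=1.3)
E
```

```text
5.125 [0.5461 0.1866 0.1224] [ 0.2097 -0.2583  0.1862] 0.03853832700099524 [[ 0.0024  0.9793 -0.2025]
 [ 0.0003 -0.2025 -0.9793]
 [-1.      0.0023 -0.0008]]
-0.03 171 xL -0.0171 xR 0.0205 mid 0.0017
-0.02 70 xL -0.0134 xR 0.0115 mid -0.001
-0.01 81 xL -0.0125 xR 0.0107 mid -0.0009
0.0 79 xL -0.0114 xR 0.0098 mid -0.0008
0.01 74 xL -0.0105 xR 0.009 mid -0.0007
0.02 77 xL -0.0095 xR 0.0081 mid -0.0007
0.03 79 xL -0.0086 xR 0.0073 mid -0.0006
0.04 78 xL -0.0076 xR 0.0065 mid -0.0005
0.05 86 xL -0.0067 xR 0.0058 mid -0.0005
0.06 87 xL -0.0059 xR 0.005 mid -0.0004
0.07 233 xL -0.0044 xR 0.0042 mid -0.0001
0.08 160 xL -0.0034 xR 0.0029 mid -0.0003
0.09 223 xL -0.0027 xR 0.0022 mid -0.0002
0.1 347 xL -0.0039 xR 0.0037 mid -0.0001
0.11 98 xL -0.0024 xR 0.0023 mid -0.0001
head y max [0.1376 0.1376 0.1376 0.1376 0.1376 0.1376 0.1377 0.1378 0.1379 0.1379]
```

View pics/w4.png

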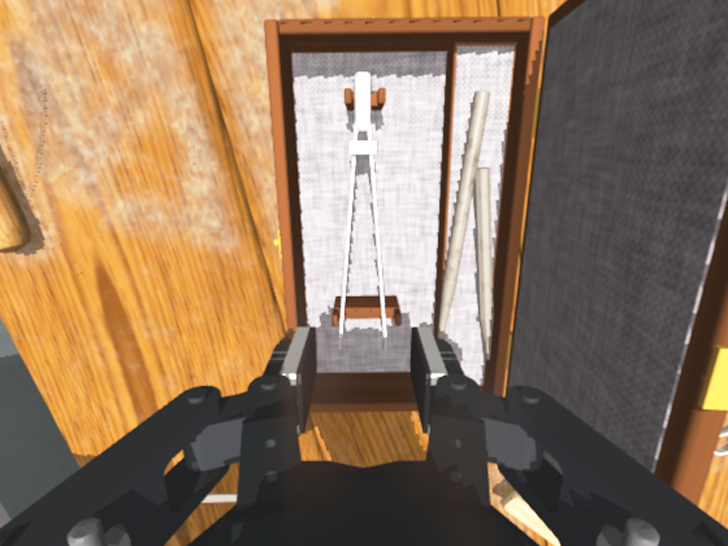

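Wrist view: the fingers straddle the blades (mid px ≈363/1.3 against blades 343–385), clear of case wall and bed. Descend and squeeze.

drive_tool([
  [0.45,-0.8,0,-40,0],
  [0.45,0,0,-40,0],
  [0.45,0,0,-24,0],
  [0.45,0,0,0,0],
  [0.24,0,0,0,0],
], newtons=30)

```text
clock: 5.8
ee_pos: [0.5456, 0.1867, 0.0193]
ee_rot: [1.36, 1.104, -1.354]
force: [0.1, -0.4, 1.3]
width: 0.0218
```

drive_tool([
  [0.2,0,0,0,0],
  [0.2,0,0,0,0],
  [0.2,0,0,0,0],
])

```text
clock: 6.18
ee_pos: [0.5454, 0.1867, 0.019]
ee_rot: [1.36, 1.104, -1.354]
force: [-0.5, 0.6, 6.8]
width: 0.0173
```

drive_tool([
  [0.2,0,0,5,0],
  [0.2,0,0,10,0],
  [0.2,0,0,20,0],
  [0.2,0,0,30,0],
  [0.2,0,0,30,0],
])

```text
clock: 6.8
ee_pos: [0.5431, 0.1864, 0.1133]
ee_rot: [1.357, 1.107, -1.359]
force: [0.4, 0.5, -0.2]
width: 0.017
```

drive_tool([
  [0.2,0,0,30,0],
  [0.2,0,0,0,0],
  [0.2,0,0,0,0],
])

```text
clock: 7.18
ee_pos: [0.5428, 0.1863, 0.1418]
ee_rot: [1.357, 1.107, -1.359]
force: [-1.3, -0.4, -0.7]
width: 0.0173
```

```bash
python3 - <<'E'
from h import *
import pickle
s=telemetry.observe();print(s["clock"],s["ee_pos"],s["force"],s["width"])
c=cap("wrist");pickle.dump(c,open("w5.pkl","wb"))
save(c,"w5",(130,60,430,420),1.9)
E
```

```text
7.175 [0.54283033 0.18633942 0.14181425] [-1.3445451  -0.36378184 -0.72081054] 0.017274876513846005
```

View pics/w5.png

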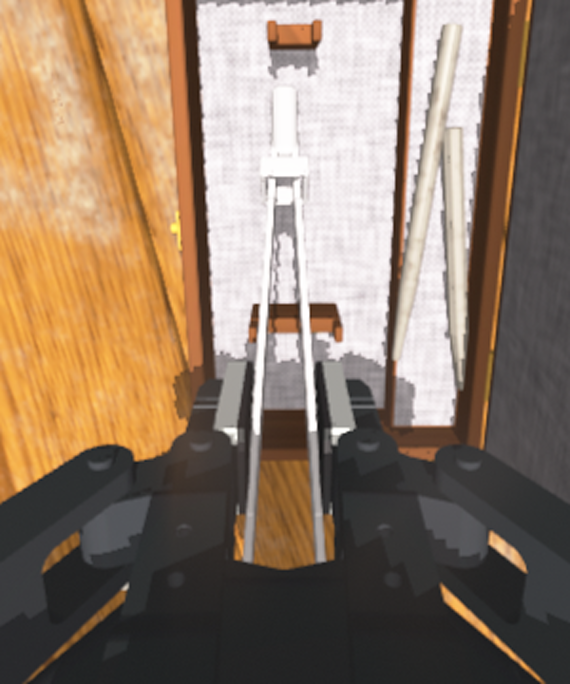

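Tweezers are held and out of the case (head at crop (285,90), blades between pads). Checking pitch and tips by depth.

```bash
cat > tw.py <<'E'
from h import *
def pose(c,tcp,yaw):
    "blade points from wrist depth, in (ex,ey) about TCP"
    ex=np.array([np.cos(yaw),np.sin(yaw)]); ey=np.array([-ex[1],ex[0]])
    q=cloud(c).reshape(-1,3); x=(q[:,:2]-tcp[:2])@ex; y=(q[:,:2]-tcp[:2])@ey; z=q[:,2]-tcp[2]
    return x,y,z
def report(c,tcp,rot):
    Rm=R.from_rotvec(rot).as_matrix(); yaw=np.arctan2(Rm[1,1],Rm[0,1]); x,y,z=pose(c,tcp,yaw)
    k=(abs(x)<.016)&(y>.016)&(y<.125)&(z>-.01)&(z<.05)
    rows=[]
    for lo in np.arange(.016,.12,.008):
        m=k&(y>lo)&(y<lo+.008); L=m&(x<0);Q=m&(x>0)
        if L.sum()>3 and Q.sum()>3: rows.append((lo+.004,np.median(x[L]),np.median(x[Q]),np.median(z[m])))
    rows=np.array(rows); print("yaw",np.degrees(yaw)); print((rows*1e3).round(1))
    b=rows[rows[:,0]<.07]; pz=np.polyfit(b[:,0],b[:,3],1); pm=np.polyfit(b[:,0],(b[:,1]+b[:,2])/2,1); pw=np.polyfit(b[:,0],b[:,2]-b[:,1],1)
    print("pitch deg (head up +)",np.degrees(np.arctan(pz[0])),"top z at grip rel tcp",pz[1]*1e3,"mid x",pm*[57.3,1e3],"sep",pw*[1,1e3], "head ymax",np.sort(y[k])[-8:].round(4))
E
python3 - <<'E'
from tw import *
import pickle
s=telemetry.observe(); c=pickle.load(open("w5.pkl","rb")); report(c,s["ee_pos"],s["ee_rot"])
print("yaw",s["ee_rot"])
c=cap("scene");d=cap("top"); pickle.dump((c,d),open("l2.pkl","wb"))
ex=np.array([.979,-.2025]);ey=np.array([.2025,.979])
g=s["ee_pos"]+[0,0,.019]; tip=np.r_[g[:2]-.06*ey,g[2]-.0255]
for n,k in(("scene",c),("top",d)): print(n,proj(k,[g,tip]))
from lid import *
q=lidpts(c); q=q[(q[:,2]>.075)&(q[:,2]<.178)&(abs(q[:,0])<.015)&(abs(q[:,1])>.05)]; print("lid",np.pi/2+np.arctan(np.polyfit(q[:,2],q[:,0],1)[0]))
E
```

```text
yaw -11.674495758121566
[[20.  -5.8  5.5 -4.7]
 [28.  -5.3  5.  -9.2]]
pitch deg (head up +) -29.455351827319166 top z at grip rel tcp 6.583221313018875 mid x [-0.16829295 -0.11159071] sep [-0.127578  13.8707676] head ymax [0.0255 0.0256 0.0257 0.0258 0.0259 0.0264 0.0264 0.027 ]
yaw [ 1.35610293  1.10726175 -1.35988613]
scene [[228.72510837 244.59688603]
 [247.21488574 237.89366472]]
top [[169.15248521 204.07485583]
 [198.05598278 212.12193307]]
lid 1.496525572835729
```

```bash
cat >> tw.py <<'E'
def prof(c,tcp,rot):
    Rm=R.from_rotvec(rot).as_matrix(); yaw=np.arctan2(Rm[1,1],Rm[0,1]); x,y,z=pose(c,tcp,yaw)
    for lo in np.arange(.0,.125,.01):
        m=(abs(x)<.013)&(y>lo)&(y<lo+.01)&(z<.05)
        if m.sum(): print(round(lo+.005,3),m.sum(),"z mm pct 50/90/97",(np.percentile(z[m],[50,90,97])*1e3).round(1),"bench",round(-tcp[2]*1e3))
E
python3 - <<'E'
from tw import *
s=telemetry.observe(); c=cap("wrist"); prof(c,s["ee_pos"],s["ee_rot"])
import pickle; c5=pickle.load(open("w5.pkl","rb")); print("old");prof(c5,s["ee_pos"],s["ee_rot"])
E
```

```text
0.005 1454 z mm pct 50/90/97 [19.5 38.4 45.5] bench -141
0.015 947 z mm pct 50/90/97 [10.4 45.7 48.9] bench -141
0.025 416 z mm pct 50/90/97 [-18.6  -7.4  -5.7] bench -141
0.035 250 z mm pct 50/90/97 [-21.6 -16.3 -14.7] bench -141
0.045 389 z mm pct 50/90/97 [-42.6 -26.8 -24.4] bench -141
0.055 507 z mm pct 50/90/97 [-38.5 -35.5 -34.9] bench -141
0.065 422 z mm pct 50/90/97 [-51.9 -46.  -45.1] bench -141
0.075 405 z mm pct 50/90/97 [-61.8 -54.8 -53.3] bench -141
0.085 326 z mm pct 50/90/97 [-133.2  -64.6  -63.1] bench -141
0.095 357 z mm pct 50/90/97 [-133.3 -132.5 -132. ] bench -141
0.105 458 z mm pct 50/90/97 [-111.   -99.   -98.3] bench -141
0.115 357 z mm pct 50/90/97 [-133.5 -132.6 -132.2] bench -141
0.125 403 z mm pct 50/90/97 [-133.4 -132.5 -132. ] bench -141
old
0.005 1385 z mm pct 50/90/97 [20.2 39.3 46.3] bench -141
0.015 1007 z mm pct 50/90/97 [12.7 45.3 48.5] bench -141
0.025 417 z mm pct 50/90/97 [-17.4  -6.4  -4.9] bench -141
0.035 250 z mm pct 50/90/97 [-20.8 -15.1 -14.2] bench -141
0.045 385 z mm pct 50/90/97 [-41.9 -25.4 -23.6] bench -141
0.055 489 z mm pct 50/90/97 [-37.4 -34.8 -34. ] bench -141
0.065 430 z mm pct 50/90/97 [-50.5 -44.9 -38.9] bench -141
0.075 415 z mm pct 50/90/97 [-60.6 -53.6 -52.1] bench -141
0.085 323 z mm pct 50/90/97 [-133.3  -63.4  -62. ] bench -141
0.095 359 z mm pct 50/90/97 [-133.4 -132.6 -132. ] bench -141
0.105 461 z mm pct 50/90/97 [-110.9  -98.8  -98. ] bench -141
0.115 342 z mm pct 50/90/97 [-133.4 -132.6 -132.1] bench -141
0.125 413 z mm pct 50/90/97 [-133.5 -132.4 -132. ] bench -141
```

The tweezers were taken out, but they have slowly sagged about 45° head-down in the pads because the grip is ahead of their centre of mass. I'll lower the head back onto its saddle so they level themselves, then regrip near the balance point (origin).

drive_tool([
  [0.2,8,33,0,0],
  [0.2,0.5,0,-36,0],
  [0.2,-2,-12.7,-22,0],
  [0.2,-2,-9.8,-18,0],
])

```text
clock: 7.88
ee_pos: [0.5472, 0.1961, 0.0646]
ee_rot: [1.355, 1.107, -1.36]
force: [0.2, -0.8, 1.2]
width: 0.0171
```

```bash
python3 - <<'E'
from tw import *
s=telemetry.observe(); print(s["ee_pos"],s["force"],s["width"]); c=cap("wrist"); prof(c,s["ee_pos"],s["ee_rot"])
save(c,"w6",(130,60,430,420),1.6)
E
```

```text
[0.54723256 0.19608951 0.06463172] [ 0.20747327 -0.80990162  1.1767272 ] 0.01711935373919149
0.005 1513 z mm pct 50/90/97 [16.1 38.3 45.4] bench -65
0.015 1138 z mm pct 50/90/97 [ 9.6 45.2 48.9] bench -65
0.025 604 z mm pct 50/90/97 [-56.6   5.7   6.8] bench -65
0.035 612 z mm pct 50/90/97 [-56.6   1.4   2.5] bench -65
0.045 522 z mm pct 50/90/97 [-56.4  -2.8  -1.7] bench -65
0.055 622 z mm pct 50/90/97 [-9.2 -5.9 -5.3] bench -65
0.065 834 z mm pct 50/90/97 [-15.   -7.3  -6.5] bench -65
0.075 724 z mm pct 50/90/97 [-20.5 -15.  -14.1] bench -65
0.085 813 z mm pct 50/90/97 [-44.7 -19.3 -18.5] bench -65
0.095 698 z mm pct 50/90/97 [-24.1 -22.1 -21.7] bench -65
0.105 674 z mm pct 50/90/97 [-57.2 -56.3 -55.8] bench -65
0.115 802 z mm pct 50/90/97 [-57.1 -56.2 -55.8] bench -65
0.125 1937 z mm pct 50/90/97 [-25.3 -18.1 -17.5] bench -65
```

View pics/w6.png

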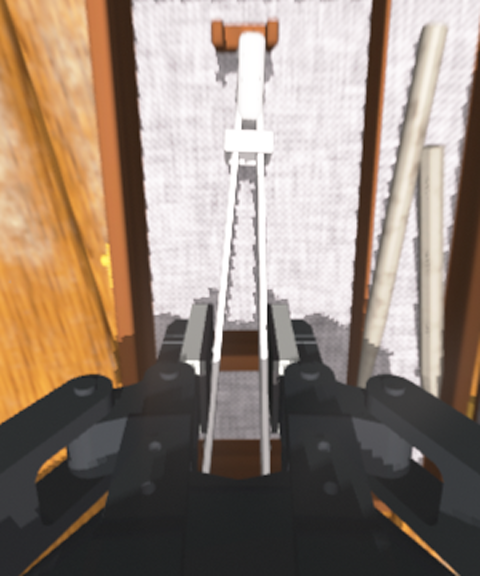

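Working: the head rests in its saddle and pitch is down to ≈23°. Continue.

drive_tool([
  [0.2,-2,-4,-18,0],
  [0.2,-2,-3,-18,0],
  [0.2,0,-1,-8,0],
  [0.2,0,-0.5,-3,0],
  [0.2,0,0,0,0],
])

```text
clock: 8.55
ee_pos: [0.544, 0.1885, 0.0196]
ee_rot: [1.357, 1.106, -1.358]
force: [-0.5, -1.8, -0.3]
width: 0.017
```

```bash
python3 - <<'E'
from tw import *
s=telemetry.observe(); print(s["ee_pos"],s["force"],s["width"]); c=cap("wrist"); prof(c,s["ee_pos"],s["ee_rot"])
E
```

```text
[0.54402366 0.1885276  0.0195936 ] [-0.51981699 -1.77372624 -0.34131788] 0.016999177384440844
0.005 1692 z mm pct 50/90/97 [17.3 38.1 45.5] bench -20
0.015 1329 z mm pct 50/90/97 [10.9 43.1 48. ] bench -20
0.025 849 z mm pct 50/90/97 [-11.9  13.3  14. ] bench -20
0.035 905 z mm pct 50/90/97 [-11.8  11.3  12.1] bench -20
0.045 971 z mm pct 50/90/97 [-11.9   9.4  10.1] bench -20
0.055 859 z mm pct 50/90/97 [-11.4   9.2  10. ] bench -20
0.065 1171 z mm pct 50/90/97 [-10.6   9.1   9.6] bench -20
0.075 1133 z mm pct 50/90/97 [-11.5   3.9   4.6] bench -20
0.085 1215 z mm pct 50/90/97 [-11.5   2.    2.7] bench -20
0.095 1856 z mm pct 50/90/97 [-0.9 16.2 22.5] bench -20
0.105 1143 z mm pct 50/90/97 [10.9 22.8 23.4] bench -20
0.115 1188 z mm pct 50/90/97 [-12.1 -11.2 -10.8] bench -20
0.125 757 z mm pct 50/90/97 [-12.2 -11.3 -10.9] bench -20
```

The head slipped off the saddle edge: the tweezers slid ~15 mm through the pads, which now puts the grip close to the balance point. Lift a little and see how it holds.

drive_tool([
  [0.19,0,0,10,0],
  [0.19,0,0,20,0],
  [0.19,0,0,20,0],
  [0.19,3,14,0,0],
  [0.19,0,0,0,0],
])

```text
clock: 9.22
ee_pos: [0.5478, 0.2039, 0.0695]
ee_rot: [1.358, 1.106, -1.355]
force: [0.1, 0.5, -1.1]
width: 0.0165
```

```bash
python3 - <<'E'
from tw import *
s=telemetry.observe(); print(s["ee_pos"],s["force"],s["width"]); c=cap("wrist"); prof(c,s["ee_pos"],s["ee_rot"])
save(c,"w7",(130,60,430,420),1.6)
E
```

```text
[0.54776336 0.20390866 0.0694859 ] [ 0.12772867  0.47973507 -1.1496049 ] 0.016531116451052187
0.005 1544 z mm pct 50/90/97 [19.1 38.2 45.6] bench -69
0.015 1124 z mm pct 50/90/97 [14.4 45.6 48.7] bench -69
0.025 596 z mm pct 50/90/97 [-61.5  12.4  13.2] bench -69
0.035 593 z mm pct 50/90/97 [-61.5  10.4  11. ] bench -69
0.045 533 z mm pct 50/90/97 [-61.2   8.2   9. ] bench -69
0.055 519 z mm pct 50/90/97 [4.7 7.5 8.1] bench -69
0.065 905 z mm pct 50/90/97 [1.2 6.9 7.5] bench -69
0.075 762 z mm pct 50/90/97 [-0.5  1.6  2.1] bench -69
0.085 928 z mm pct 50/90/97 [-26.   -0.7  -0. ] bench -69
0.095 589 z mm pct 50/90/97 [-6.1 -2.7 -2.1] bench -69
0.105 537 z mm pct 50/90/97 [-62.  -61.  -60.6] bench -69
0.115 1800 z mm pct 50/90/97 [-30.4 -22.8 -22.3] bench -69
0.125 98 z mm pct 50/90/97 [-23.9 -22.9 -22.6] bench -69
```

View pics/w7.png

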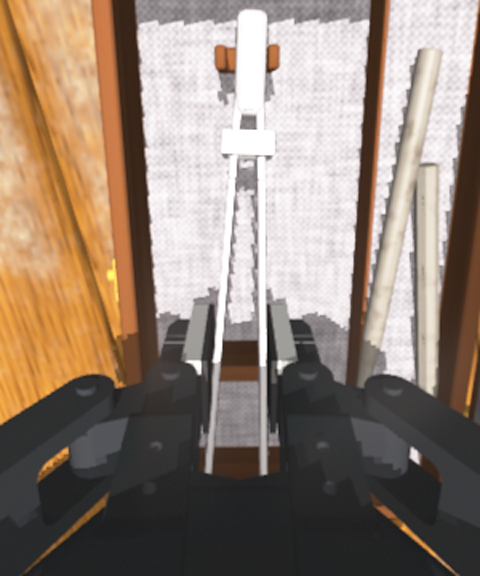

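Pitch is now ≈12° and steady, with the head directly over its saddle. Lower onto the saddles once more to level it.

drive_tool([
  [0.19,0.5,0,-25,0],
  [0.19,0,0,-14,0],
  [0.19,0,0,-8,0],
  [0.19,0,0,-4,0],
  [0.19,0,0,0,0],
])

```text
clock: 9.9
ee_pos: [0.5472, 0.2025, 0.0183]
ee_rot: [1.357, 1.106, -1.358]
force: [0.1, -0.2, 0.4]
width: 0.0167
```

```bash
python3 - <<'E'
from tw import *
s=telemetry.observe(); print(s["ee_pos"],s["force"],s["width"]); c=cap("wrist"); prof(c,s["ee_pos"],s["ee_rot"])
E
```

```text
[0.54723193 0.20250419 0.01827735] [ 0.11214354 -0.18803778  0.41109924] 0.016727910154250795
0.005 1667 z mm pct 50/90/97 [22.9 38.  45.5] bench -18
0.015 1381 z mm pct 50/90/97 [14.8 44.5 48.5] bench -18
0.025 858 z mm pct 50/90/97 [-10.6  23.9  24.5] bench -18
0.035 918 z mm pct 50/90/97 [-10.6  23.9  24.4] bench -18
0.045 985 z mm pct 50/90/97 [-10.5  23.9  24.4] bench -18
0.055 757 z mm pct 50/90/97 [22.6 26.8 27.4] bench -18
0.065 1357 z mm pct 50/90/97 [17.6 26.7 27.2] bench -18
0.075 1263 z mm pct 50/90/97 [21.  24.2 24.8] bench -18
0.085 1721 z mm pct 50/90/97 [22.9 24.4 24.8] bench -18
0.095 1108 z mm pct 50/90/97 [22.6 24.2 24.8] bench -18
0.105 1095 z mm pct 50/90/97 [-10.8  -9.9  -9.6] bench -18
0.115 2296 z mm pct 50/90/97 [-2.2 14.1 16.3] bench -18
```

Level and seated. Regrip 7 mm further back, at the balance point, and squeeze almost to the final gap.

drive_tool([
  [0.35,0,0,0,0],
  [0.35,1.5,7,0.5,0],
  [0.35,0,0,0,0],
  [0.16,0,0,0,0],
  [0.16,0,0,0,0],
])

```text
clock: 10.58
ee_pos: [0.5496, 0.2095, 0.0191]
ee_rot: [1.358, 1.105, -1.357]
force: [0.4, 0.1, 2.1]
width: 0.0137
```

drive_tool([
  [0.16,0,0,0,0],
  [0.16,0,0,4,0],
  [0.16,0,0,8,0],
  [0.16,0,0,15,0],
  [0.16,0,0,20,0],
])

```text
clock: 11.2
ee_pos: [0.5488, 0.2094, 0.0667]
ee_rot: [1.357, 1.106, -1.359]
force: [0.9, 0.2, -0.7]
width: 0.0137
```

drive_tool([
  [0.16,0,0,25,0],
  [0.16,0,0,30,0],
  [0.16,0,0,0,0],
  [0.16,0,0,0,0],
])

```text
clock: 11.7
ee_pos: [0.5486, 0.2094, 0.1208]
ee_rot: [1.357, 1.106, -1.358]
force: [-0.1, -0.3, -0.9]
width: 0.0139
```

```bash
python3 - <<'E'
from tw import *
from lid import *
s=telemetry.observe(); print(s["clock"],s["ee_pos"],s["force"],s["width"]); c=cap("wrist"); prof(c,s["ee_pos"],s["ee_rot"])
q=lidpts(cap("scene")); q=q[(q[:,2]>.075)&(q[:,2]<.178)&(abs(q[:,0])<.015)&(abs(q[:,1])>.05)]; print("lid",np.pi/2+np.arctan(np.polyfit(q[:,2],q[:,0],1)[0]))
E
```

```text
11.7 [0.54861546 0.20936152 0.12080541] [-0.14275935 -0.25627763 -0.92755759] 0.013909401948585393
0.005 1413 z mm pct 50/90/97 [23.9 38.4 46.3] bench -121
0.015 1196 z mm pct 50/90/97 [23.4 46.8 49. ] bench -121
0.025 217 z mm pct 50/90/97 [22.5 23.4 23.6] bench -121
0.035 270 z mm pct 50/90/97 [22.4 23.2 23.5] bench -121
0.045 446 z mm pct 50/90/97 [20.8 23.1 25.1] bench -121
0.055 953 z mm pct 50/90/97 [24.6 25.6 26. ] bench -121
0.065 615 z mm pct 50/90/97 [21.7 22.8 23.4] bench -121
0.075 745 z mm pct 50/90/97 [21.8 22.8 23.4] bench -121
0.085 801 z mm pct 50/90/97 [21.7 22.8 23. ] bench -121
0.095 150 z mm pct 50/90/97 [-112.9   20.9   21.6] bench -121
0.105 534 z mm pct 50/90/97 [-95.2 -75.  -74.3] bench -121
0.115 351 z mm pct 50/90/97 [-74.7 -73.7 -73.3] bench -121
0.125 276 z mm pct 50/90/97 [-120.6 -119.7 -119.2] bench -121
lid 1.4936653349544327
```

Now level, held steady, lid still at 1.49. Carry to the block.

drive_tool([
  [0.16,-5,-25,0,0],
  [0.16,-7,-40,0,0],
  [0.16,-8,-45,0,0],
  [0.16,-8,-45,0,0],
  [0.16,-8,-45,0,0],
])

```text
clock: 12.42
ee_pos: [0.5122, 0.0082, 0.1198]
ee_rot: [1.357, 1.108, -1.359]
force: [1.3, 0.1, 0.1]
width: 0.014
```

drive_tool([
  [0.16,-8,-45,0,0],
  [0.16,-8,-45,0,0],
  [0.16,-6,-33,-15,0],
  [0.16,0,0,-25,0],
  [0.16,0,0,0,0],
])

```text
clock: 13.05
ee_pos: [0.4892, -0.1132, 0.0787]
ee_rot: [1.358, 1.111, -1.362]
force: [-0.2, 0.0, -0.3]
width: 0.0138
```

```bash
python3 - <<'E'
from tw import *
import pickle
s=telemetry.observe(); print(s["clock"],s["ee_pos"],s["force"],s["width"]); c=cap("wrist"); prof(c,s["ee_pos"],s["ee_rot"])
a=cap("scene");b=cap("top"); pickle.dump((a,b,c,s),open("l3.pkl","wb"))
pa=proj(a,[[.4736,-.1953,.021]])[0].astype(int); pb=proj(b,[[.4736,-.1953,.021]])[0].astype(int); print(pa,pb)
A=cv2.resize(a["frame"][pa[1]-40:pa[1]+40,pa[0]-40:pa[0]+40],(400,400),interpolation=2)
B=cv2.resize(b["frame"][pb[1]-40:pb[1]+40,pb[0]-40:pb[0]+40],(400,400),interpolation=2)
cv2.imwrite("pics/tips1.png",np.hstack([A,B])[...,::-1])
E
```

```text
13.05 [ 0.48916548 -0.11320737  0.07870422] [-0.20679986  0.00730586 -0.29528236] 0.013810366291519228
0.005 1545 z mm pct 50/90/97 [23.4 38.1 46. ] bench -79
0.015 1229 z mm pct 50/90/97 [23.  46.5 48.8] bench -79
0.025 440 z mm pct 50/90/97 [12.7 23.3 23.7] bench -79
0.035 249 z mm pct 50/90/97 [22.6 23.4 23.8] bench -79
0.045 457 z mm pct 50/90/97 [21.  23.2 25.3] bench -79
0.055 1044 z mm pct 50/90/97 [24.7 25.9 26.3] bench -79
0.065 699 z mm pct 50/90/97 [21.9 23.1 23.5] bench -79
0.075 828 z mm pct 50/90/97 [22.1 23.2 23.6] bench -79
0.085 872 z mm pct 50/90/97 [21.9 23.1 23.6] bench -79
0.095 246 z mm pct 50/90/97 [-78.4  20.5  22. ] bench -79
0.105 483 z mm pct 50/90/97 [-78.5 -77.6 -77. ] bench -79
0.115 623 z mm pct 50/90/97 [-78.5 -77.6 -77.2] bench -79
0.125 671 z mm pct 50/90/97 [-78.5 -77.6 -77.2] bench -79
[323 202] [337 245]
```

View pics/tips1.png

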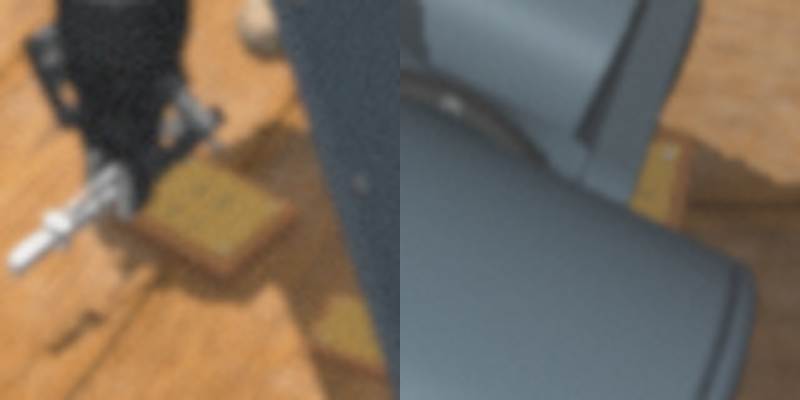

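The tips aren't resolvable from the fixed cameras (top is blocked by the arm, scene is coarse). So I'll get the gap from the blade splay in the wrist view, and re-measure the lines from nearby with the wrist camera, stepped to one side.

drive_tool([
  [0.16,20,-25,30,0],
  [0.16,23,-28,10,0],
  [0.16,0,0,0,0],
  [0.16,0,0,0,0],
])

```text
clock: 13.7
ee_pos: [0.5334, -0.1655, 0.121]
ee_rot: [1.357, 1.108, -1.358]
force: [-0.2, 1.4, -0.4]
width: 0.014
```

```bash
python3 - <<'E'
from tw import *
from lines import measure
import pickle
np.set_printoptions(precision=4,suppress=True)
s=telemetry.observe(); print(s["clock"],s["ee_pos"],s["qvel"].round(3),s["width"]); c=cap("wrist"); pickle.dump((c,s),open("w8.pkl","wb"))
print(proj(c,[[.465,-.1935,.021],[.482,-.197,.021]]))
try: print(measure(c))
except Exception as e: print(e)
Rm=R.from_rotvec(s["ee_rot"]).as_matrix(); yaw=np.arctan2(Rm[1,1],Rm[0,1]); ex=np.array([np.cos(yaw),np.sin(yaw)]); ey=np.array([-ex[1],ex[0]])
t=s["ee_pos"]; print("yaw",np.degrees(yaw),"tilt",Rm[:,0])
# rectify plane of blade tops z=tcp+23.2mm
g=np.arange(-.02,.02,.0002); rows=[]
gray=c["frame"].min(-1).astype(np.float32)
for y in np.arange(.014,.048,.002):
    W=np.c_[t[0]+g*ex[0]+y*ey[0],t[1]+g*ex[1]+y*ey[1],0*g+t[2]+.0232]; m=proj(c,W).astype(np.float32)
    p=cv2.remap(gray,m[None,:,0],m[None,:,1],1)[0]; b=p>150; e=np.diff(b.astype(int)); up=np.where(e>0)[0]; dn=np.where(e<0)[0]
    rows.append([y]+[ (g[u],g[d]) for u,d in zip(up,dn[dn>up[0]] if len(up) else [])])
    print(round(y,3),[(round(g[u]*1e3,1),round(g[d]*1e3,1)) for u,d in zip(up,dn[dn>up[0]] if len(up) else [])])
save(c,"w8",(60,0,460,420),1.4)
E
```

```text
13.7 [ 0.5334 -0.1655  0.121 ] [ 0.004  0.01   0.026 -0.002 -0.002 -0.001] 0.014049451188860479
[[211.5567 252.5347]
 [230.9026 252.5399]]
{'yaw': np.float64(-11.0), 'rect': (array([ 0.4713, -0.1945]), array([59.4624, 74.5241])), 'gap': np.float64(17.468063227067354), 'a': array([ 0.4646, -0.1932]), 'b': array([ 0.4817, -0.1965]), 'str': array([21.1894, 16.0375], dtype=float32)}
yaw -11.632228162293309 tilt [-0.0011  0.0008 -1.    ]
0.014 [(np.float64(-7.0), np.float64(-4.6)), (np.float64(3.2), np.float64(5.4))]
0.016 [(np.float64(-6.8), np.float64(-4.6)), (np.float64(3.2), np.float64(5.2))]
0.018 [(np.float64(-6.8), np.float64(-4.6)), (np.float64(3.2), np.float64(5.2))]
0.02 [(np.float64(-6.6), np.float64(-4.4)), (np.float64(3.0), np.float64(5.2))]
0.022 [(np.float64(-6.6), np.float64(-4.4)), (np.float64(3.0), np.float64(5.2))]
0.024 [(np.float64(-6.4), np.float64(-4.4)), (np.float64(2.8), np.float64(5.2))]
0.026 [(np.float64(-6.4), np.float64(-4.2)), (np.float64(2.6), np.float64(5.2))]
0.028 [(np.float64(-6.4), np.float64(-4.0)), (np.float64(2.6), np.float64(5.0))]
0.03 [(np.float64(-13.0), np.float64(-10.4)), (np.float64(-6.4), np.float64(-3.8)), (np.float64(2.6), np.float64(4.8))]
0.032 [(np.float64(-6.4), np.float64(-3.8)), (np.float64(2.6), np.float64(4.8))]
0.034 [(np.float64(-6.2), np.float64(-3.8)), (np.float64(-1.6), np.float64(-1.0)), (np.float64(2.6), np.float64(4.6))]
0.036 [(np.float64(-6.2), np.float64(-3.8)), (np.float64(-0.8), np.float64(-0.0)), (np.float64(2.4), np.float64(4.6))]
0.038 [(np.float64(-6.0), np.float64(-3.8)), (np.float64(2.0), np.float64(4.6))]
0.04 [(np.float64(-6.0), np.float64(-3.8)), (np.float64(2.2), np.float64(4.6))]
0.042 [(np.float64(-6.0), np.float64(-3.6)), (np.float64(2.2), np.float64(4.6))]
0.044 [(np.float64(-5.8), np.float64(-3.6)), (np.float64(2.0), np.float64(4.4))]
0.046 [(np.float64(-5.8), np.float64(-3.4)), (np.float64(2.0), np.float64(4.2))]
```

View pics/w8.png

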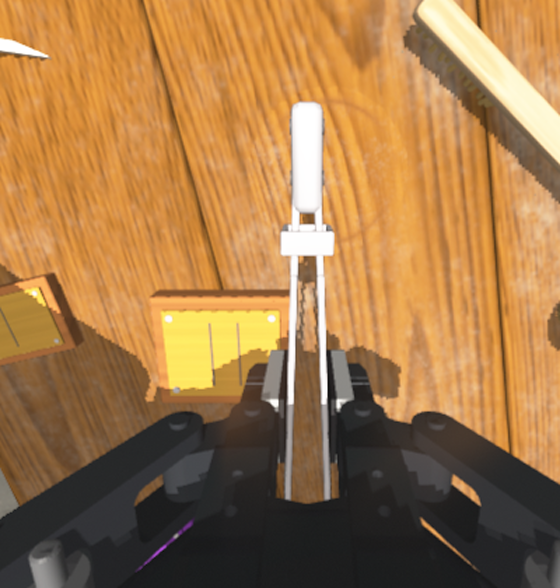

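Wrist view: lines at crop (211,355) and (238,350), level tweezers at right. Lines (wrist): a (.4646,-.1932), b (.4817,-.1965), gap ≈17.6. Blade splay gives ≈17.3 mm at the points, mid-line −0.75 mm off TCP. Target TCP ≈ (.4907,-.1132,.035).

drive_tool([
  [0.162,-21,26,0,0],
  [0.162,-21.5,26,0,0],
  [0.162,0,0,-25,0],
  [0.162,0,0,-25,0],
  [0.162,0,0,0,0],
])

```text
clock: 14.38
ee_pos: [0.4893, -0.1128, 0.0694]
ee_rot: [1.356, 1.112, -1.36]
force: [0.4, -0.4, 0.1]
width: 0.0139
```

```bash
python3 - <<'E'
from h import *
s=telemetry.observe(); print(s["clock"],s["ee_pos"],s["force"],s["width"]); Rm=R.from_rotvec(s["ee_rot"]).as_matrix(); print(np.degrees(np.arctan2(Rm[1,1],Rm[0,1])))
E
```

```text
14.375 [ 0.48933127 -0.11279281  0.0693657 ] [ 0.43239537 -0.35823659  0.07898307] 0.0139113309024168
-11.615057012565195
```

drive_tool([
  [0.162,1.4,-0.4,-15,0],
  [0.162,0,0,-11,0],
  [0.162,0,0,-7,0],
  [0.162,0,0,0,0],
  [0.162,0,0,0,0],
])

```text
clock: 15.0
ee_pos: [0.4933, -0.1151, 0.038]
ee_rot: [1.358, 1.105, -1.358]
force: [-1.0, 0.1, -0.2]
width: 0.0142
```

```bash
cat > chk.py <<'E'
from tw import *
import pickle
np.set_printoptions(precision=4,suppress=True)
s=telemetry.observe(); print(s["clock"],s["ee_pos"],s["force"],s["width"],abs(s["qvel"]).max()); c=cap("wrist"); a=cap("scene"); pickle.dump((s,c,a),open("fin.pkl","wb"))
Rm=R.from_rotvec(s["ee_rot"]).as_matrix(); yaw=np.arctan2(Rm[1,1],Rm[0,1]); ex=np.array([np.cos(yaw),np.sin(yaw)]); ey=np.array([-ex[1],ex[0]]); t=s["ee_pos"]
x,y,z=pose(c,t,yaw); k=(abs(x)<.008)&(y>.02)&(y<.11)&(z>.015)
print("head y",np.sort(y[k])[-5:].round(4),"z near/far",np.median(z[k&(y>.022)&(y<.04)&(z<.026)]),np.percentile(z[k&(y>.072)&(y<.09)],80))
gray=c["frame"].min(-1).astype(np.float32); g=np.arange(-.011,.011,.0001); D=[]
for yy in np.arange(.014,.047,.001):
    W=np.c_[t[:2]+g[:,None]*ex+yy*ey,0*g+t[2]+.0232]; m=proj(c,W).astype(np.float32)
    p=np.clip(cv2.remap(gray,m[None,:,0],m[None,:,1],1)[0]-100,0,None)
    l=(g<-.002);r=(g>.001); D.append((yy,(g[l]*p[l]).sum()/p[l].sum(),(g[r]*p[r]).sum()/p[r].sum()))
D=np.array(D); sep=D[:,2]-D[:,1]; mid=(D[:,2]+D[:,1])/2
good=abs(sep-np.median(sep))<.002
ps=np.polyfit(D[good,0],sep[good],1); pm=np.polyfit(D[good,0],mid[good],1); print("sep slope",ps[0],"at0",ps[1],"gap extrap",ps@[-.0835,1],"hinge-model",6e-3+155*(ps@[.03,1]-6e-3)/41,"mid@0,tip",pm[1],pm@[-.0835,1])
for nm,pt in(("line_a",[.4646,-.1932]),("line_b",[.4817,-.1965])): print(nm,"x offs from TCP in tool",(np.array(pt)-t[:2])@ex,"y",(np.array(pt)-t[:2])@ey)
E
python3 chk.py
```

```text
15.0 [ 0.4933 -0.1151  0.038 ] [-0.9692  0.0848 -0.2327] 0.014216063313877429 0.005539847945205685
head y [0.0908 0.0908 0.0908 0.0909 0.0909] z near/far 0.022521913462597243 0.14270761576898439
sep slope -0.11215643369598655 at0 0.012686949355136526 gap extrap 0.022052011568751403 hinge-model 0.01855974959414205 mid@0,tip -8.023224249076237e-05 0.0011950481490108089
line_a x offs from TCP in tool -0.012245198367698957 y -0.08229647419053757
line_b x offs from TCP in tool 0.005168793675175221 y -0.08206651521438105
```

drive_tool([
  [0.162,-2.5,1.5,0,0],
  [0.162,0,0,0,0],
  [0.162,0,0,0,0],
  [0.162,0,0,0,0],
])

```text
clock: 15.6
ee_pos: [0.4907, -0.1135, 0.0379]
ee_rot: [1.358, 1.106, -1.358]
force: [-0.2, -0.5, -0.4]
width: 0.0139
```

```bash
sed -i 's/^gray=.*/g=np.arange(-.011,.011,.0001); D=[]; gray=c["frame"].min(-1).astype(np.float32)/; s/p=np.clip(cv2.remap(gray,m\[None,:,0\],m\[None,:,1\],1)\[0\]-100,0,None)/p=(cv2.remap(gray,m[None,:,0],m[None,:,1],1)[0]>150).astype(float)/' chk.py; cat >> chk.py <<'E'
print((D[::3]*1e3).round(2).tolist())
for _ in range(3):
    viewer.capture("scene"); print(telemetry.observe()["ee_pos"])
E
python3 chk.py
```

```text
15.6 [ 0.4907 -0.1135  0.0379] [-0.2083 -0.4602 -0.38  ] 0.01390400309035681 0.0011399141211032653
head y [0.0908 0.0908 0.0909 0.0909 0.091 ] z near/far 0.022565305049105103 0.14270961815407562
sep slope -0.07510026737967868 at0 0.011209068627450912 gap extrap 0.017479940953654082 hinge-model 0.017175351071692324 mid@0,tip -0.0006857620320856226 -0.0006271557486631615
line_a x offs from TCP in tool -0.00940713029615927 y -0.08331280873344768
line_b x offs from TCP in tool 0.008006881788965326 y -0.08308437252980502
[[14.0, -5.75, 4.35], [17.0, -5.6, 4.25], [20.0, -5.55, 4.15], [23.0, -5.45, 4.1], [26.0, -5.35, 3.95], [29.0, -5.25, 3.85], [32.0, -5.1, 3.75], [35.0, -5.0, 3.55], [38.0, -4.95, 3.45], [41.0, -4.75, 3.35], [44.0, -4.65, 3.2]]
[ 0.4906 -0.1135  0.0378]
[ 0.4906 -0.1135  0.0378]
[ 0.4906 -0.1135  0.0378]
```

drive_tool([
  [0.162,0,0,-2,0],
  [0.162,0,0,0,0],
  [0.162,0,0,0,0],
  [0.162,0,0,0,0],
])

```text
clock: 16.35
ee_pos: [0.4906, -0.1135, 0.0358]
ee_rot: [1.358, 1.106, -1.358]
force: [-0.2, 0.4, -1.3]
width: 0.0136
```

```bash
python3 chk.py; python3 - <<'E'
from lid import *
import pickle
s,c,a=pickle.load(open("fin.pkl","rb"))
q=lidpts(a); q=q[(q[:,2]>.075)&(q[:,2]<.178)&(abs(q[:,0])<.015)&(abs(q[:,1])>.05)]; print("lid",np.pi/2+np.arctan(np.polyfit(q[:,2],q[:,0],1)[0]))
ex=np.array([.9795,-.2016]);ey=np.array([.2016,.9795])
P=cloud(a).reshape(-1,3); f=a["frame"].reshape(-1,3); X=(P[:,:2]-[.47315,-.19485])@ex; Y=(P[:,:2]-[.47315,-.19485])@ey
k=(abs(X)<.02)&(Y>-.012)&(Y<.03)&(P[:,2]<.06)&(P[:,2]>.015)
for i in np.where(k)[0]: 
    if P[i,2]>.0245: print((np.r_[X[i],Y[i],P[i,2]]*1e3).round(1),f[i])
print("brass median z",np.median(P[k,2]),k.sum())
E
```

```text
16.35 [ 0.4906 -0.1135  0.0358] [-0.1653  0.4055 -1.3212] 0.01359298455588339 0.001627393346269177
head y [0.0908 0.0908 0.0909 0.0909 0.0909] z near/far 0.022515912189128323 0.1427119756654116
sep slope -0.07456550802138988 at0 0.011197571301247706 gap extrap 0.01742379122103376 hinge-model 0.01719253510716906 mid@0,tip -0.0006859514260250168 -0.0006510667335116466
line_a x offs from TCP in tool -0.009330555401102156 y -0.08332111482415622
line_b x offs from TCP in tool 0.008083454733463525 y -0.08309252997504331
[[14.0, -5.75, 4.35], [17.0, -5.6, 4.25], [20.0, -5.55, 4.2], [23.0, -5.45, 4.1], [26.0, -5.35, 3.95], [29.0, -5.25, 3.85], [32.0, -5.1, 3.75], [35.0, -5.0, 3.55], [38.0, -4.95, 3.45], [41.0, -4.75, 3.35], [44.0, -4.65, 3.25]]
[ 0.4906 -0.1135  0.0358]
[ 0.4906 -0.1135  0.0358]
[ 0.4906 -0.1134  0.0358]
lid 1.4969056806721177
[ 8.9 21.9 56.7] [95 93 87]
[ 7.2 28.8 58.4] [96 92 87]
[ 5.1 26.7 58.3] [99 98 94]
[ 7.3 28.6 54.2] [98 98 94]
[ 7.9 27.6 49.1] [113 108 102]
[10.1 29.4 45. ] [116 109  95]
[-9.7  5.2 35.8] [130 114  92]
[-8.2 -2.  29.9] [139 121  92]
[-10.  -10.1  25.3] [149 122  77]
[-12.6   3.7  32.4] [140 119  86]
[-19.7  12.4  26.3] [167 133  76]
[-12.9  28.1  25. ] [158 125  72]
brass median z 0.021945716154904205 76
```

Everything agrees: tip offsets −9.3/+8.0 mm against lines −9.3/+8.1 mm, points about 6 mm above the brass, arm still. Handing in.

```bash
python3 -c "
from rig import ticket,telemetry
print(ticket.finish_job())"
```

```text
the job is handed in; nothing more can be done
None
```

I folded the lid upright, lifted the tweezers out, and handed the job in at about 16 s. The arm is holding them squeezed with one point over each scribed line.

**Last checks**
- **Lid:** it stands at about 1.50 rad.
- **Points:** worked out from the blades, they sit at −9.3 and +8.0 mm across; the lines are at −9.3 and +8.1 mm.
- **Gap:** the points are about 17.2–17.4 mm apart. The lines measured 17.5–17.8 mm apart.
- **Height:** the points are about 6 mm above the brass, with the tweezers level and the arm still.

**What went wrong or stayed uncertain**
- **Lid push:** the tool bore down on the lid's edge, and the wrist force read up to about 51 N upward. I don't know whether that counts against the 40 N limit on pressing.
- **First grip:** held at the finger grips, the tweezers sagged about 45° head-down. I set them back on the saddles and took them again near their balance point, 25 mm behind the serrated grips, and they have stayed level since.
- **Points not seen directly:** the arm hid them from the top and wrist cameras, so the gap and position come from the splay of the blades. The scene camera's coarse depth agrees for the one point I could make out.
- **Line position:** the top camera put the lines about 1 mm further from the robot than the wrist camera did. I used the wrist camera.
- **Bystanders:** I did not measure the oil bottle, loupe or cork block again at the end; I did not see the tool touch them.

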